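# Zero the footage counter behind the swing gate

### The arm

A 6-joint arm with a two-finger parallel gripper is mounted at the origin on the work surface. World frame = base frame: x ahead of the robot, y to its left, z up, the work surface at z = 0. Lengths are in mm, angles in rad, forces in N, time in s.
With the tool pointing down it reaches from about 375 to 975 mm from the base axis. Payload 3.8 kg.
Tool frame: the origin (TCP) lies midway between the tips of the shut fingers; the grasp point (between the pads) lies 19 mm behind it (robot.pinch_z is the x of the grasp point in the tool frame, in mm); x points along the fingers, y is the direction in which the jaws open and shut, and the axes are right-handed (so a half turn about x gives the same grasp; the last joint's range is limited). The gripper opens to 88 mm and grips with 3 to 60 N. Pads are 18 mm wide; open, the fingers measure 123 mm over their backs; the gripper's body (75 mm by 187 mm) begins 45 mm behind the grasp point.
Start: joints at [1.243, 0.264, 1.604, -0, 1.274, -0.037], TCP at [193.533, 646.655, 238.706] pointing down, gripper open.
Joint ranges: [-2.63, 2.63], [-0.94, 2.18], [0.31, 2.57], [-1.31, 4.45], [0, 2.66], [-2.55, 2.55]. Speed limits (rad/s): [2.57, 2.57, 3.14, 3.14, 3.14, 3.14].

### API

Orientations are given as a rotation vector (axis times angle).
In Python, from workcell import robot, grab_frame, workorder gives the robot as it stands.
- The arm moves only by the shell command python3 -m creep 'ROWS'. ROWS is a JSON object of lists of equal length, an entry for each row: "hand": the finger opening in m, from 0 to 0.0881; "translation": the shift along the world's x, y, z in m, a list of three; "turn": the turn about the world's z in rad. A call has exactly 8 rows; each row is the pose to reach, as a shift and turn from the pose commanded when the call began; what a row does not reach only later rows make up. A row lasts 1/8 s, in which the tool goes at most 62.5 mm and 10.7 degrees, less where a joint would pass 70% of its speed; a pose out of reach is approached as far as the arm can. A call with a gripper value outside its range is refused whole. The fingers move at their own pace and stop on an object; the grip force is fixed at half the most. Time passes only in rows, so rows that repeat a pose let the fingers close, or fill a call up. It gives the time, the measured TCP pose, the force and the opening at its end, in the units of the state.
- robot.sense(): the state, without advancing time (a new reading comes with each control period).
- grab_frame(name): name is "scene" or "top" or "wrist"; returns a dict with "color" (480x640x3 uint8, blue, green, red), "fx", "fy", "cx", "cy" (pixels), "distortion" ([k1, k2, p1, p2, k3] as OpenCV has them; the pictures are not rectified), "camera_from_world" (4x4, takes a point from world to camera coordinates); the wrist camera has in their place "hand_eye" (4x4, takes a point from camera to tool coordinates, whose origin is the TCP and whose axes are the tool frame's). Camera axes: x right, y up, looking along -z (the intrinsics and any distortion apply to the point x, -y, -z); pixel columns grow to the right and rows downward; lengths in mm; the calibration is good to about 2 mm. A picture is of the moment at which its call begins: read the wrist's pose just before it. There is no depth.
- workorder.hand_in(): hands the job in, once; it reports no verdict.
The state is a dict: "clock": time; "joint_pos": joint angles; "joint_vel": joint speeds; "joint_efforts": joint torques, N m; "tcp_pos": TCP position; "orientation": TCP orientation; "wrist_force": force on the tool from outside, world axes, zero at the start; "wrist_torque": the same for the moment, N m; "width": finger opening in mm.
Only numpy, scipy, OpenCV 4.12 (cv2) and the standard library are available. Lean on these libraries where they do the work, as an engineer would, in place of code of your own. Each camera call takes 0.05 s, during which the arm holds its last target.

### The job

The swing gate of the deck's front rail has been left hanging inwards over the footage counter: push it shut with a fingertip until it is fully home in line with the rail. Then zero the counter: reach a fingertip into the oblong well in its top, press the sunken reset key fully down, keep it down for a good second, and let it come up again. Leave the two raised round keys unpressed and the splicer, pencil pot and reel core where they stand.

Things in the scene. Friction and masses are not known exactly. Their poses are not given: they have to be found in the camera images.
- deck: galvanised raised deck fixed on the bench, 340 (x) x 580 (y) x 40 mm high; origin at the centre of its underside, on the bench; front edge (-x) faces the robot. A 12 mm rail, its centre 38 mm above the deck's top, runs along the front at x = -150 mm and along both ends at y = +-275 mm. The swing gate closes its gap from y = 120 to -80 mm; a latch post with outer stop stands at the gap's -y end.
- gate (a joint): swing gate, rad: 0 = shut, the bar lying along the front rail in line with it, against its stop; grows as it swings inwards (towards the deck's +x, over the counter), up to 1.45. It turns about the vertical hinge post, moves against light friction (about 1 N at mid bar) and stays where it is left.
- gate_hinge (a point): point on the gate's vertical hinge axis at the height of the bar's centre line (38 mm above the deck's top), at x = -150, y = +120 mm in the deck's frame; the knuckle round it is 24 mm across, its post reaches 52 mm above the deck's top.
- gate_end (a point): centre of the free end of the gate bar, 200 mm from gate_hinge along the bar: a straight level galvanised tube 14 mm in diameter (17 mm over the rubber sleeve on its last 16 mm), underside 31 mm and top 45 mm above the deck's top, so it clears the counter's flat top by 7 mm. Shut, it points along the deck's -y.
- counter: footage counter fixed on the deck: aluminium slab 150 (x) x 210 (y) x 24 mm high, origin at the centre of its underside, on the deck. The flat front half (-x) has the well at x -30, y 30 mm and two raised keys at x -30, y -30 and -62 mm; the back half has a sloping display pod (x 25 to 73, y -12 to 98, up to 45 mm high) and a film sprocket (x 5 to 71, y -91 to -29, up to 79 mm high).
- well_mouth (a point): centre of the mouth of the counter's finger well, level with the flat top 24 mm above the deck's top. The well is a rectangle 30 mm (along the counter's x) by 50 mm (along its y), with upright walls and a thin black rim, 22 mm deep.
- reset_top (a point): centre of the flat top of the reset key, in the middle of the well, 12 mm below the well's mouth when up. Black key cap 18 mm (counter's x) by 34 mm (y).
- reset_key (a joint): travel of the sunken reset key, m: 0 = up, 0.005 = fully down (5 mm straight down, so its top is then 17 mm below the mouth). A spring pushes it back up: 2 N at the start of the travel, 4.5 N fully down.
- raised_key_a (a joint): travel of the raised round key nearer the well (20 mm in diameter, standing 6 mm above the flat top), m: 0 = up, 0.004 = fully down.
- raised_key_b (a joint): travel of the other raised round key (same size, farther from the well), m: 0 = up, 0.004 = fully down.
- splicer: chrome tape splicer, loose, 140 x 80 mm base, 55 mm high with its press arm; origin at the centre of its underside.
- pencil_pot: bottle green ceramic pencil pot with pencils, loose, 76 mm in diameter, 92 mm high, pencils to 110 mm; origin at the centre of its underside.
- reel_core: white plastic reel core standing on its flat side, loose, 50 mm in diameter, 35 mm high, open in the middle; origin at the centre of its underside.

How it is judged:
By the outcome, as a careful person would: the job done as asked, in the order asked, and still so for the second after the job is handed in, with the robot touching nothing.
It also fails if it takes over 54 s, if anything falls off the work surface, if the arm or the gripper's body presses on something with over 40 N, if the wrist force passes 120 N, or if a joint passes its speed limit or range.

## Working session

There is one attempt and no reset: what is moved stays moved. The work goes in short steps, Python scripts to look and compute and a shell command to move; the robot and the scene stay as the last step left them, time stands still between calls to the robot, and variables do not carry over. Pictures are saved under pics/ and viewed, and the job is handed in when it is done.

```bash
ls; mkdir -p pics
python3 - <<'E'
from workcell import robot, grab_frame
import cv2
s=robot.sense();print({k:s[k] for k in s})
for n in("scene","top","wrist"):
    f=grab_frame(n);cv2.imwrite(f"pics/{n}0.png",f["color"]);print(n,f["fx"],f["fy"],f["cx"],f["cy"],f["distortion"],f.get("camera_from_world",f.get("hand_eye")))
E
```

```text
pics
{'clock': 0.0, 'joint_pos': array([ 1.24307943e+00,  2.64720428e-01,  1.60537362e+00, -1.25693066e-05,
        1.27370035e+00, -3.69035774e-02]), 'joint_vel': array([ 0.00292525, -0.00063182,  0.00107686, -0.00091971,  0.00048848,
       -0.00010957]), 'joint_efforts': array([ 1.27210704e-03, -5.02105308e+01, -3.56874669e+01,  7.28418049e-02,
        2.93809385e-02, -1.52146754e-04]), 'tcp_pos': array([193.32180033, 645.97861747, 237.41026307]), 'orientation': array([ 0.22656062,  1.55910462, -0.22997526]), 'wrist_force': array([ 0.22114257, -0.20886383,  0.01520969]), 'wrist_torque': array([-0.0306048 ,  0.01096973,  0.02556583]), 'width': 88.12477153624431}
scene 516.6136440329631 516.6136440329631 318.461814455972 242.034317426927 [-0.11150676  0.          0.          0.          0.        ] [[ 4.60656592e-01  8.87442833e-01  1.55152080e-02 -2.69575368e+02]
 [-6.04729941e-01  3.01013888e-01  7.37354960e-01  2.61304056e+02]
 [ 6.49690082e-01 -3.49049934e-01  6.75327284e-01 -1.31797186e+03]
 [ 0.00000000e+00  0.00000000e+00  0.00000000e+00  1.00000000e+00]]
top 460.09891220388903 460.09891220388903 318.5062238055196 242.03144742453122 [-0.12000055  0.          0.          0.          0.        ] [[-1.56154610e-02 -9.99874209e-01  2.77913275e-03  4.02920880e+01]
 [ 9.96393611e-01 -1.53291404e-02  8.34553143e-02 -5.40734660e+02]
 [-8.34022147e-02  4.07230331e-03  9.96507645e-01 -7.59843478e+02]
 [ 0.00000000e+00  0.00000000e+00  0.00000000e+00  1.00000000e+00]]
wrist 389.22082651861786 389.22082651861786 321.44348113649585 238.8489864691792 [-0.00327077  0.          0.          0.          0.        ] [[ 3.32669646e-05  3.21938485e-01 -9.46760588e-01 -1.46526750e+02]
 [ 9.99999953e-01  2.79077173e-04  1.30035668e-04  4.39719845e-01]
 [ 3.06082755e-04 -9.46760547e-01 -3.21938461e-01 -8.37164891e+01]
 [ 0.00000000e+00  0.00000000e+00  0.00000000e+00  1.00000000e+00]]
```

View pics/scene0.png

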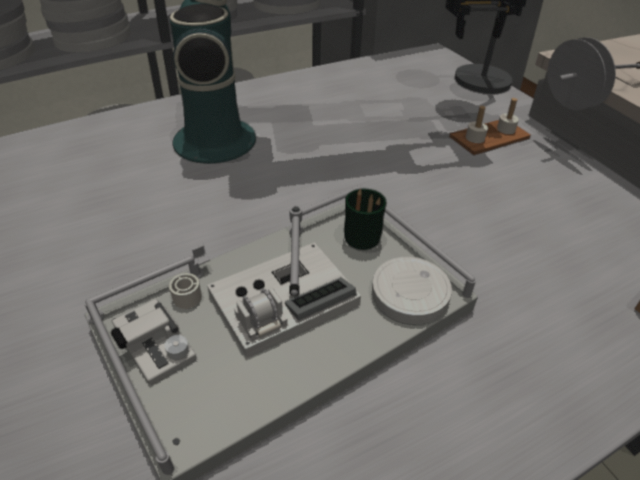

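View pics/top0.png

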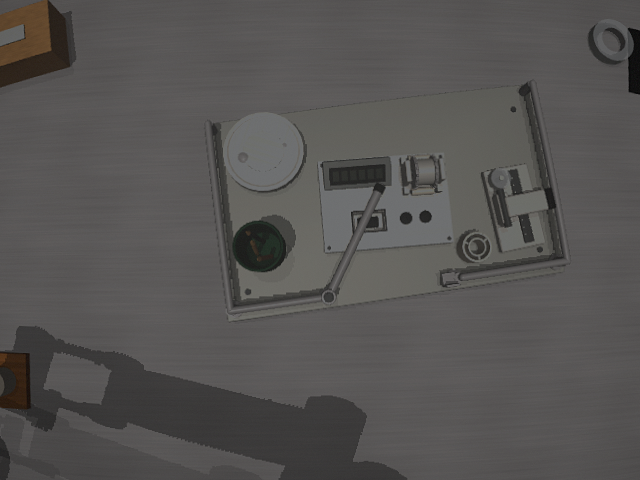

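View pics/wrist0.png

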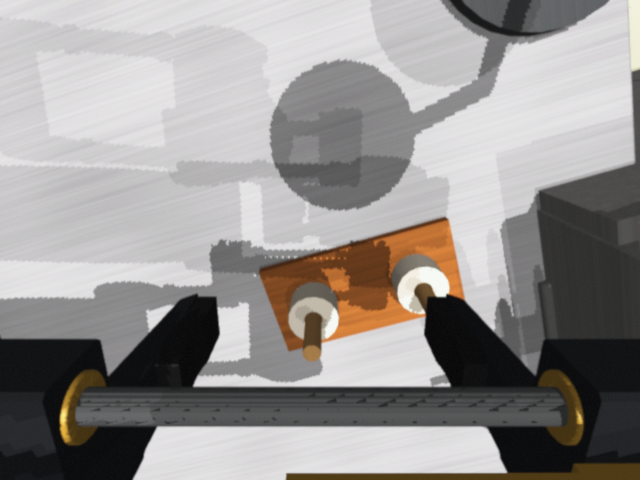

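The scene view shows the gate bar from its hinge at about (296,212) to its end at (294,290). In the top view the hinge is at (328,296), the end at (379,188), the well at (369,221) partly under the bar, the raised keys at (406,217) and (425,216), and the latch post at (450,278). I'll zoom in next.

```bash
cat > h.py <<'E'
import numpy as np, cv2
from scipy.spatial.transform import Rotation as R
def ray(f,uv,tcp=None,ori=None):
    K=np.array([[f["fx"],0,f["cx"]],[0,f["fy"],f["cy"]],[0,0,1.]])
    p=cv2.undistortPoints(np.array([[uv]],float),K,np.array(f["distortion"],float))[0,0]
    d=np.array([p[0],-p[1],-1.])
    if "camera_from_world" in f:
        T=np.linalg.inv(np.array(f["camera_from_world"]))
    else:
        W=np.eye(4);W[:3,:3]=R.from_rotvec(ori).as_matrix();W[:3,3]=tcp
        T=W@np.array(f["hand_eye"])
    return T[:3,3],T[:3,:3]@d
def plane(r,z): return r[0]+r[1]*(z-r[0][2])/r[1][2]
def tri(*rs):
    A=0;b=0
    for o,d in rs:
        d=d/np.linalg.norm(d);P=np.eye(3)-np.outer(d,d);A=A+P;b=b+P@o
    x=np.linalg.solve(A,b)
    return x,[np.linalg.norm(np.cross(x-o,d/np.linalg.norm(d))) for o,d in rs]
def proj(f,X):
    K=np.array([[f["fx"],0,f["cx"]],[0,f["fy"],f["cy"]],[0,0,1.]])
    T=np.array(f["camera_from_world"]);c=(T[:3,:3]@np.asarray(X,float).reshape(-1,3).T).T+T[:3,3]
    c=c*[1,-1,-1]
    return cv2.projectPoints(c,np.zeros(3),np.zeros(3),K,np.array(f["distortion"],float))[0].reshape(-1,2)
E
python3 - <<'E'
import cv2,numpy as np
a=cv2.imread("pics/top0.png")[145:305,300:480];cv2.imwrite("pics/topz.png",cv2.convertScaleAbs(cv2.resize(a,None,fx=3.6,fy=3.6,interpolation=cv2.INTER_CUBIC),alpha=1.5))
a=cv2.imread("pics/scene0.png")[190:350,180:380];cv2.imwrite("pics/scenez.png",cv2.convertScaleAbs(cv2.resize(a,None,fx=3.6,fy=3.6,interpolation=cv2.INTER_CUBIC),alpha=1.3))
E
```

```text
(no output)
```

View pics/topz.png

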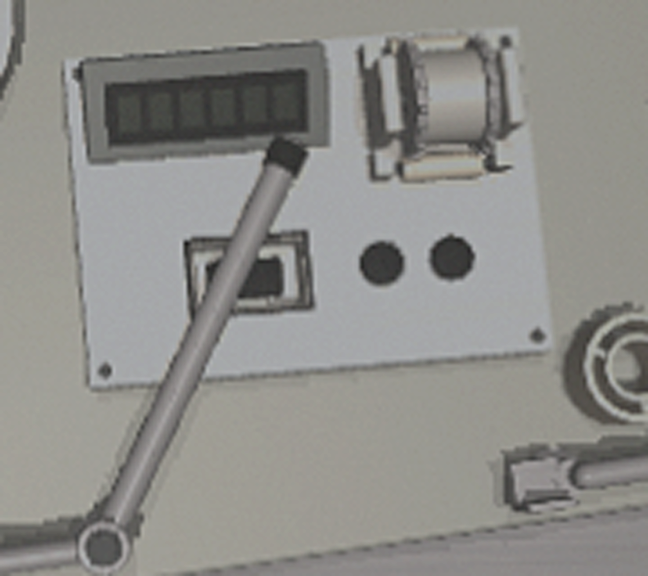

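View pics/scenez.png

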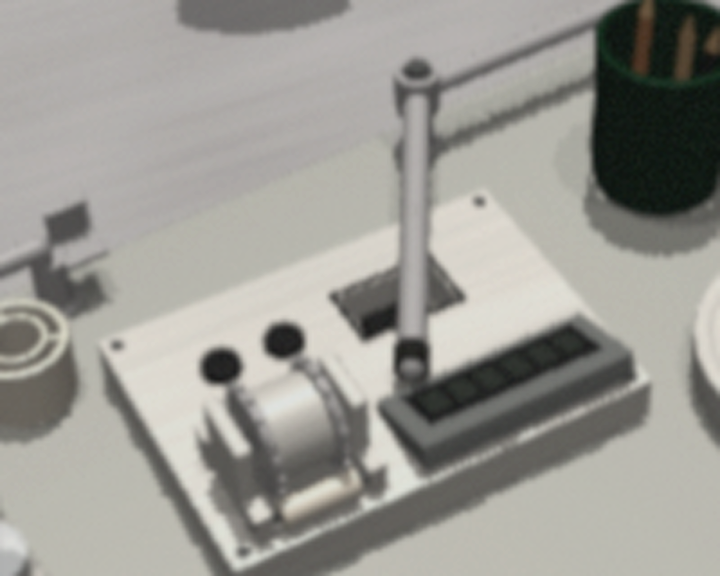

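Run:
```python
from workcell import grab_frame
from h import *
t=grab_frame("top");s=grab_frame("scene")
T=lambda u,v:ray(t,(300+u/3.6,145+v/3.6)); S=lambda u,v:ray(s,(180+u/3.6,190+v/3.6))
for n,a,b in [("hinge",(104,547),(417,68)),("end",(289,150),(411,358)),("ka",(381,263),(285,338)),("kb",(452,258),(221,364)),("holeL",(105,371),(479,202)),("holeR",(537,335),(117,345)),("wellTR",(308,231),(367,340)),("wellBR",(314,308),(331,296)),("wellTL",(186,240),(465,296)),("latch",(535,478),(70,220))]:
    x,e=tri(T(*a),S(*b)); print(n,x.round(1),np.round(e,1), plane(T(*a),64).round(1), plane(S(*b),64).round(1))
```

```text
hinge [451.2  18.7  92.4] [1.3 1.3] [449.6  16.9  64. ] [419.7  34.7  64. ]
end [624.  -67.   80.8] [1. 1.] [627.  -70.2  64. ] [610.6 -59.8  64. ]
ka [ 574.9 -108.8   66.8] [1.2 1.2] [ 574.7 -110.5   64. ] [ 573.1 -107.    64. ]
kb [ 576.7 -141.3   66.7] [1.2 1.2] [ 576.6 -143.    64. ] [ 575.  -139.6   64. ]
holeL [528.5  16.   62.4] [1.1 1.1] [527.8  15.1  64. ] [530.4  16.3  64. ]
holeR [ 541.5 -179.7   63.9] [1.2 1.2] [ 541.  -180.8   64. ] [ 542.4 -178.8   64. ]
wellTR [590.7 -75.5  64.7] [2.3 2.3] [589.8 -77.7  64. ] [591.3 -73.3  64. ]
wellBR [555.7 -78.   62.9] [1.8 1.8] [554.8 -79.4  64. ] [557.6 -76.8  64. ]
wellTL [586.7 -21.3  65.3] [1.2 1.2] [586.4 -22.5  64. ] [586.1 -19.6  64. ]
latch [ 475.5 -174.1   84.7] [2.7 2.7] [ 476.6 -177.5   64. ] [ 451.3 -172.3   64. ]
```

```bash
python3 - <<'E'
from workcell import grab_frame,robot
from h import *
t=grab_frame("top");s=grab_frame("scene")
st=robot.sense();M=R.from_rotvec(st["orientation"]).as_matrix();print("tool axes\n",M.round(3),st["clock"])
# pot rim, rails
print("pot rim L/R/top/bot @132",[plane(ray(t,p),132)[:2].round(0) for p in[(233,245),(286,245),(259,220),(259,271)]])
print("core @75",plane(ray(t,(475,247)),75).round(0))
for p,q in[((231,309),(320,298)),((460,277),(560,263))]:
    a=plane(ray(t,p),78);b=plane(ray(t,q),78);print("rail",a.round(0),b.round(0),np.arctan2(b[0]-a[0],a[1]-b[1]).round(3))
for z in(85,119): print("sprocket front/left@",z,[plane(ray(t,p),z)[:2].round(0) for p in[(402,156),(404,194),(438,192),(443,155)]])
E
python3 - <<'E'
import cv2
a=cv2.imread("pics/top0.png")[60:330,200:580];cv2.imwrite("pics/topw.png",cv2.convertScaleAbs(cv2.resize(a,None,fx=2.1,fy=2.1,interpolation=cv2.INTER_CUBIC),alpha=1.5))
E
```

```text
tool axes
 [[-0.     0.287  0.958]
 [-0.     0.958 -0.287]
 [-1.    -0.001 -0.   ]] 0.35
pot rim L/R/top/bot @132 [array([530., 158.]), array([529.,  80.]), array([566., 119.]), array([491., 120.])]
core @75 [ 525. -220.   75.]
rail [433. 171.  78.] [449.  31.  78.] 0.11
rail [ 477. -192.   78.] [ 496. -362.   78.] 0.11
sprocket front/left@ 85 [array([ 672., -104.]), array([ 610., -105.]), array([ 613., -160.]), array([ 674., -171.])]
sprocket front/left@ 119 [array([663., -97.]), array([604., -98.]), array([ 607., -150.]), array([ 664., -161.])]
```

View pics/topw.png

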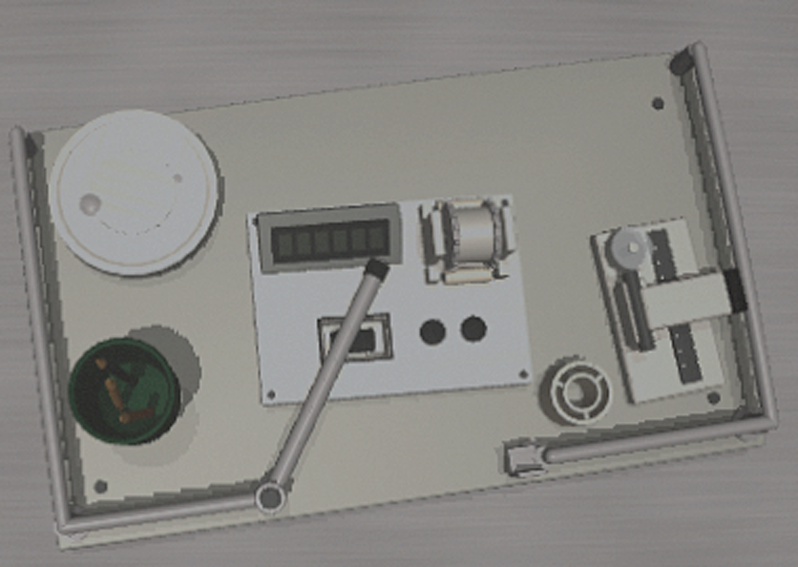

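```bash
python3 -m creep '{"hand":[0,0,0,0,0,0,0,0],"translation":[[0.03,-0.05,0],[0.06,-0.1,0],[0.09,-0.15,0],[0.12,-0.2,0],[0.15,-0.25,0],[0.18,-0.3,0],[0.21,-0.35,0],[0.24,-0.4,0]],"turn":[0,0,0,0,0,0,0,0]}'; python3 -m creep '{"hand":[0,0,0,0,0,0,0,0],"translation":[[0.03,-0.05,0],[0.06,-0.1,0],[0.09,-0.15,0],[0.12,-0.2,0],[0.15,-0.253,-0.02],[0.15,-0.253,-0.04],[0.15,-0.253,-0.05],[0.15,-0.253,-0.05]],"turn":[0,0,0,0,0,0,0,0]}'
python3 - <<'E'
from workcell import robot,grab_frame
import cv2
s=robot.sense();print(s["tcp_pos"],s["orientation"],s["width"],s["clock"])
for n in("scene","top","wrist"):
    cv2.imwrite(f"pics/{n}1.png",cv2.convertScaleAbs(grab_frame(n)["color"],alpha=1.3 if n!="wrist" else 1))
E
```

```text
clock: 1.35
tcp_pos: [434.3, 245.0, 239.1]
orientation: [0.229, 1.558, -0.228]
wrist_force: [1.0, 1.0, -0.4]
width: 10.2
clock: 2.35
tcp_pos: [582.1, -5.1, 187.5]
orientation: [0.227, 1.562, -0.227]
wrist_force: [-0.5, 0.2, 0.2]
width: 0.7
[582.12394     -5.08111375 187.48939803] [ 0.22728054  1.56154719 -0.22719416] 0.659449394232736 2.35
```

View pics/scene1.png

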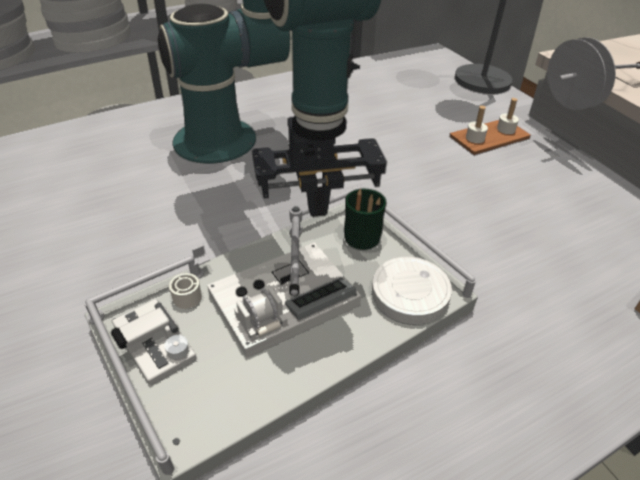

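View pics/wrist1.png

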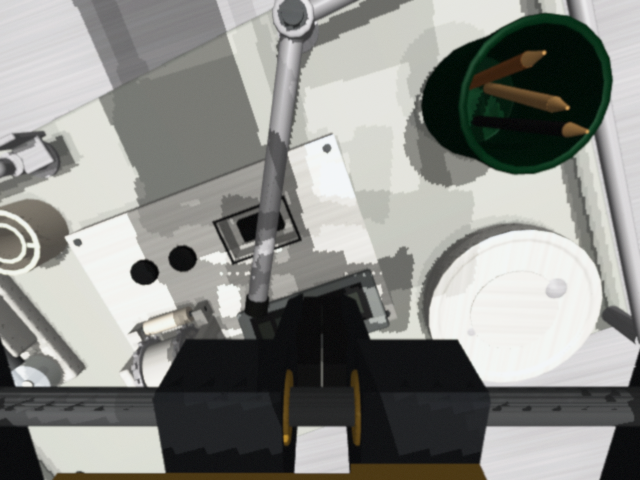

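Run:
```python
from workcell import robot,grab_frame
from h import *
s=robot.sense();f=grab_frame("wrist")
for n,p,z in[("hinge",(292,12),92),("hole",(326,148),64),("holeR",(77,242),64),("w1",(214,222),64),("w2",(279,194),64),("w3",(301,238),64),("ka",(182,258),70),("kb",(145,272),70),("barmid",(276,150),78),("end",(257,303),78)]:
    print(n,plane(ray(f,p,s["tcp_pos"],s["orientation"]),z).round(1))
```

```text
hinge [451.6  17.7  92. ]
hole [530.4  14.5  64. ]
holeR [ 543.1 -181.7   64. ]
w1 [557.7 -78.5  64. ]
w2 [551.6 -26.6  64. ]
w3 [587.5 -21.5  64. ]
ka [ 575.5 -109.1   70. ]
kb [ 578. -140.   70.]
barmid [521.  -16.8  78. ]
end [622.5 -66.1  78. ]
```

The wrist view agrees with the other two: hinge at (292,12), well corners at (214,222), (279,194) and (301,238), and the shut tip at about (322,300), left of the bar. I'll lower the tip beside the bar.

```bash
python3 -m creep '{"hand":[0,0,0,0,0,0,0,0],"translation":[[0,0,-0.03],[0,0,-0.06],[0,0,-0.085],[0,0,-0.1],[0,0,-0.108],[0,0,-0.113],[0,0,-0.113],[0,0,-0.113]],"turn":[0,0,0,0,0,0,0,0]}'
python3 - <<'E'
from workcell import robot,grab_frame
import cv2
s=robot.sense();print(s["tcp_pos"],s["wrist_force"],s["clock"])
for n in("scene","wrist"):
    a=grab_frame(n)["color"]
    if n=="scene": a=cv2.resize(a[120:360,160:480],None,fx=2,fy=2)
    cv2.imwrite(f"pics/{n}2.png",a)
E
```

```text
clock: 3.55
tcp_pos: [584.2, -6.4, 76.5]
orientation: [0.228, 1.557, -0.228]
wrist_force: [0.0, -0.0, 0.5]
width: 0.3
[584.15160381  -6.39500461  76.49314469] [ 0.02333076 -0.04724737  0.49824633] 3.55
```

View pics/scene2.png

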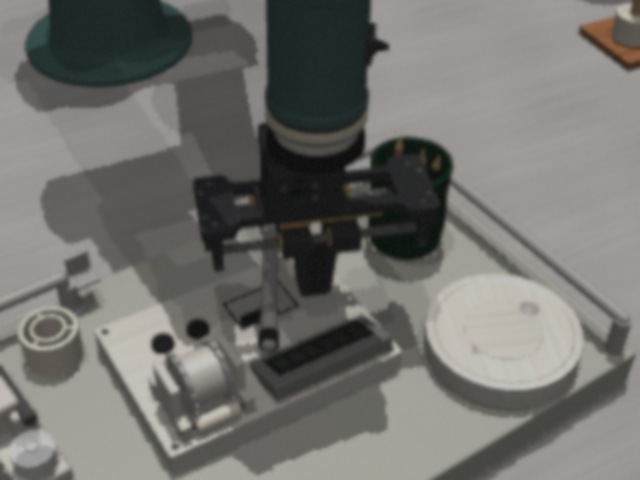

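View pics/wrist2.png

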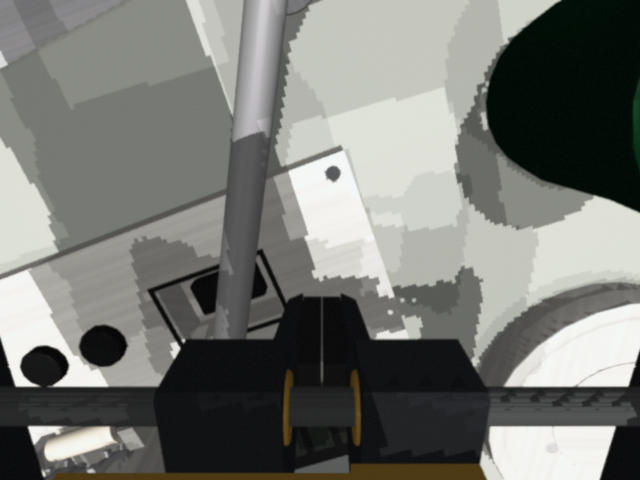

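```bash
python3 -m creep '{"hand":[0,0,0,0,0,0,0,0],"translation":[[-0.004,-0.01,-0.002],[-0.009,-0.022,-0.002],[-0.016,-0.036,-0.002],[-0.024,-0.05,-0.002],[-0.034,-0.062,-0.002],[-0.045,-0.074,-0.002],[-0.058,-0.084,-0.002],[-0.072,-0.092,-0.002]],"turn":[0,0,0,0,0,0,0,0]}'
python3 - <<'E'
from workcell import robot,grab_frame
import cv2
s=robot.sense();print(s["tcp_pos"],s["wrist_force"],s["clock"])
f=grab_frame("wrist")["color"];cv2.imwrite("pics/wrist3.png",f)
f=grab_frame("scene")["color"];cv2.imwrite("pics/scene3.png",cv2.resize(f[120:360,160:480],None,fx=2,fy=2))
E
```

```text
clock: 4.65
tcp_pos: [510.7, -99.0, 73.8]
orientation: [0.228, 1.558, -0.228]
wrist_force: [0.6, 1.5, 0.1]
width: 0.3
[510.66232903 -99.01397043  73.78265716] [0.62751321 1.54484829 0.07576828] 4.65
```

View pics/wrist3.png

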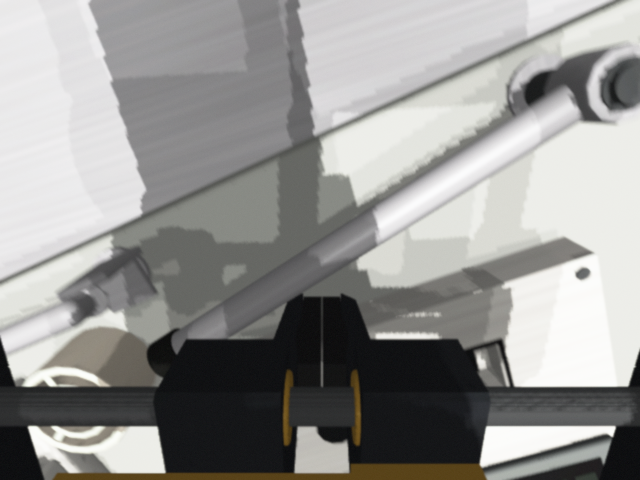

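View pics/scene3.png

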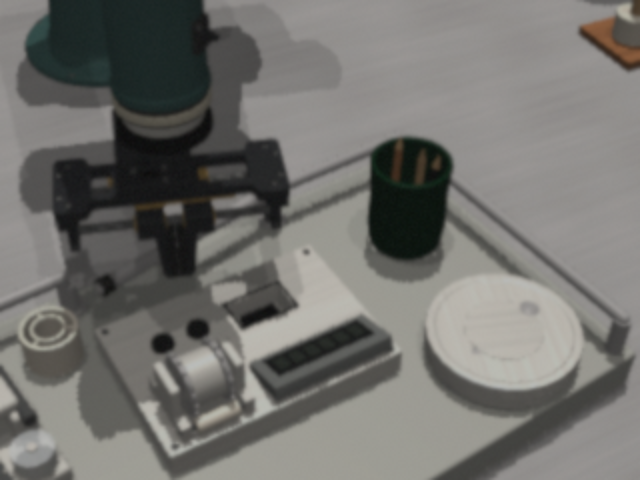

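The gate follows the finger and the forces are about 1.5 N. I'll push on gently towards the stop.

```bash
python3 -m creep '{"hand":[0,0,0,0,0,0,0,0],"translation":[[-0.006,-0.003,0],[-0.012,-0.006,0],[-0.017,-0.008,0],[-0.02,-0.009,0],[-0.022,-0.01,0],[-0.024,-0.01,0],[-0.025,-0.01,0],[-0.026,-0.01,0]],"turn":[0,0,0,0,0,0,0,0]}'
python3 -m creep '{"hand":[0,0,0,0,0,0,0,0],"translation":[[-0.001,0,0],[-0.001,0,0],[-0.002,0,0],[-0.002,0,0],[-0.003,0,0],[-0.003,0,0],[-0.004,0,0],[-0.004,0,0]],"turn":[0,0,0,0,0,0,0,0]}'
python3 - <<'E'
from workcell import robot,grab_frame
import cv2
s=robot.sense();print(s["tcp_pos"],s["wrist_force"],s["clock"])
f=grab_frame("wrist")["color"];cv2.imwrite("pics/wrist4.png",f)
E
```

```text
clock: 5.75
tcp_pos: [488.3, -108.4, 74.3]
orientation: [0.229, 1.553, -0.228]
wrist_force: [9.0, 1.5, -5.0]
width: 0.0
clock: 6.75
tcp_pos: [487.8, -108.6, 75.6]
orientation: [0.229, 1.545, -0.228]
wrist_force: [13.9, 2.5, -8.0]
width: 0.5
[ 487.79923476 -108.62752339   75.61098649] [13.88185494  2.52267749 -8.01459959] 6.75
```

View pics/wrist4.png

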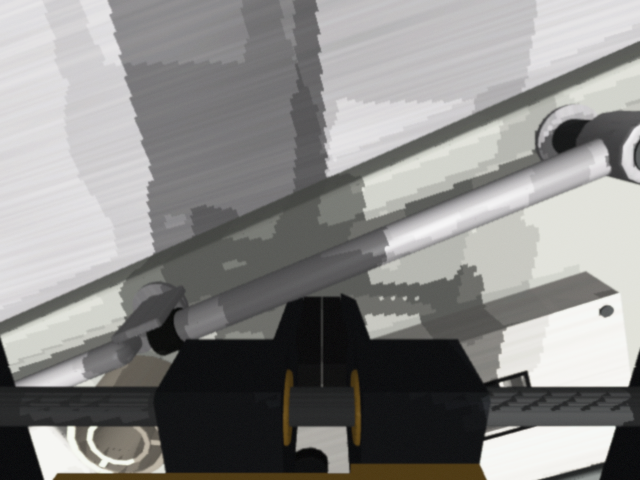

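```bash
python3 -m creep '{"hand":[0,0,0,0,0,0,0,0],"translation":[[0.005,0.001,0],[0.015,0.002,0],[0.025,0.003,0.01],[0.035,0.01,0.04],[0.05,0.02,0.07],[0.06,0.03,0.1],[0.06,0.035,0.125],[0.06,0.035,0.125]],"turn":[0,0,0,0,0,0,0,0]}'
python3 - <<'E'
from workcell import robot,grab_frame
import cv2
s=robot.sense();print(s["tcp_pos"],s["orientation"],s["wrist_force"],s["clock"])
for n in("wrist","top","scene"): cv2.imwrite(f"pics/{n}5.png",grab_frame(n)["color"])
a=cv2.imread("pics/scene5.png")[160:340,80:380];cv2.imwrite("pics/scene5z.png",cv2.resize(a,None,fx=2.6,fy=2.6,interpolation=cv2.INTER_CUBIC))
E
```

```text
clock: 7.8
tcp_pos: [543.4, -73.3, 201.4]
orientation: [0.227, 1.554, -0.228]
wrist_force: [-0.3, -0.1, -0.0]
width: 0.4
[543.42004736 -73.34989399 201.42964438] [ 0.22731442  1.55412335 -0.22778578] [-0.27098925 -0.0735767  -0.02200206] 7.8
```

View pics/wrist5.png

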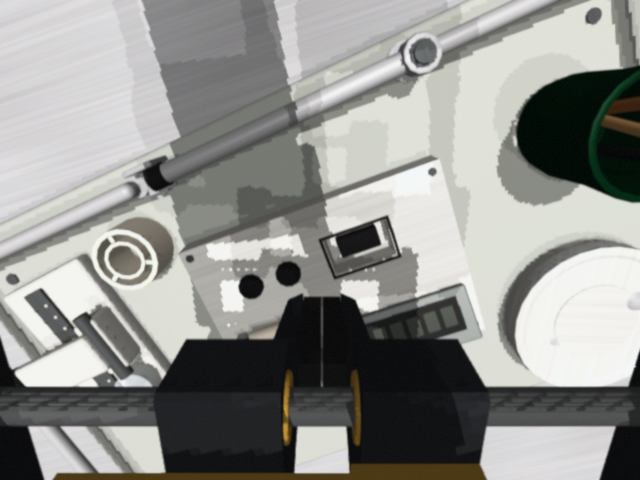

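View pics/scene5z.png

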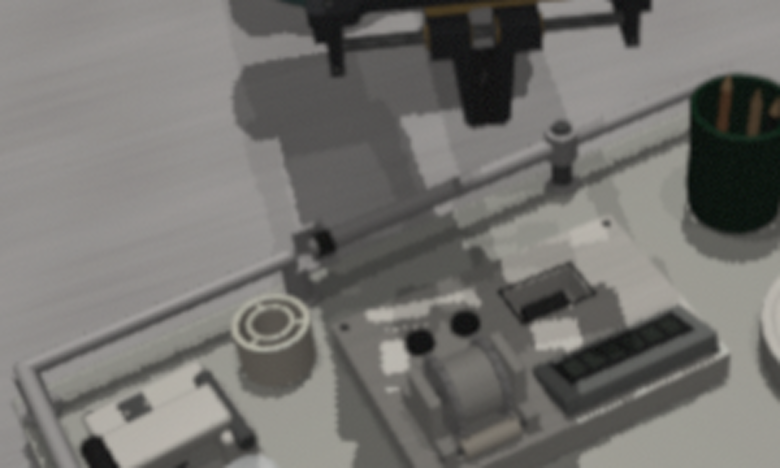

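View pics/top5.png

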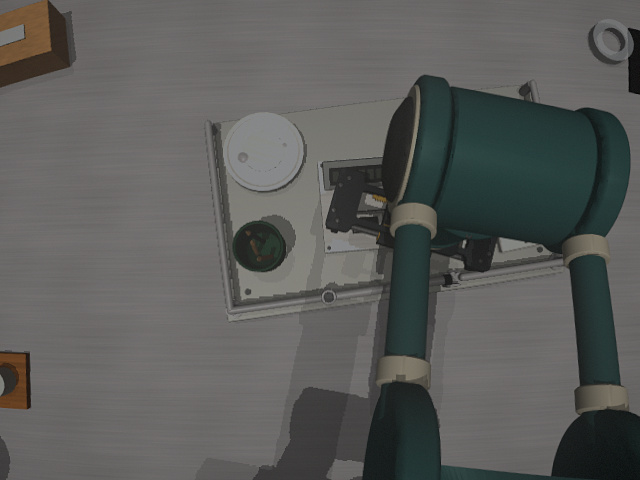

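Run:
```python
import cv2
a=cv2.imread("pics/wrist5.png")
cv2.imwrite("pics/w5a.png",cv2.resize(a[110:270,0:250],None,fx=3.2,fy=3.2,interpolation=cv2.INTER_CUBIC))
cv2.imwrite("pics/w5b.png",cv2.resize(a[0:180,250:500],None,fx=3.2,fy=3.2,interpolation=cv2.INTER_CUBIC))
```

```text
(no output)
```

View pics/w5a.png

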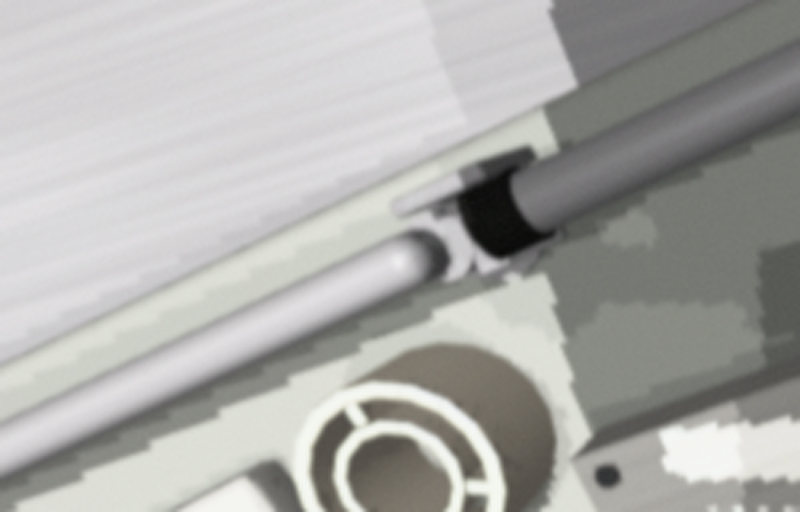

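View pics/w5b.png

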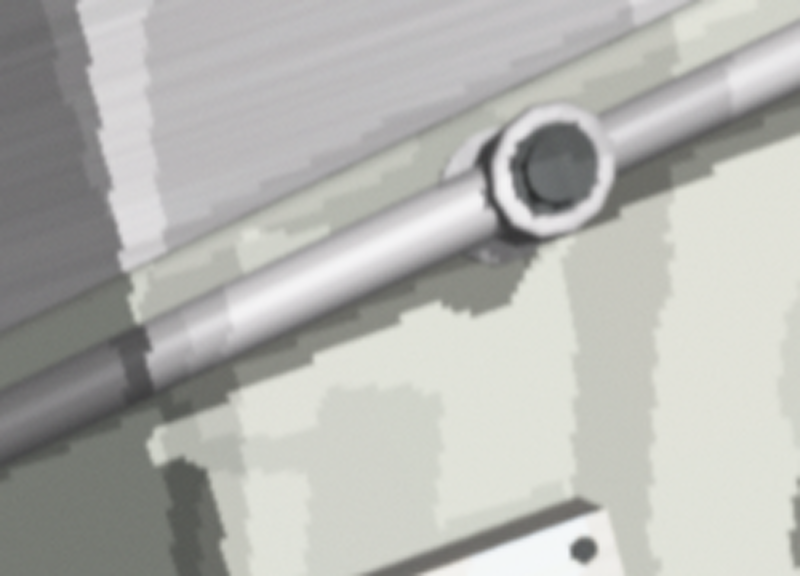

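Run:
```python
from workcell import robot,grab_frame
from h import *
s=robot.sense();f=grab_frame("wrist")
P=lambda u,v:plane(ray(f,(u,v),s["tcp_pos"],s["orientation"]),78)[:2]
A=lambda u,v:P(u/3.2,110+v/3.2);B=lambda u,v:P(250+u/3.2,v/3.2)
an=lambda a,b:np.arctan2(b[0]-a[0],a[1]-b[1])
r=[A(390,263),A(0,447)];g=[B(460,215),B(0,430),A(800,72),A(497,212)];q=B(760,75)
print(np.round(r,1),np.round(g,1),q.round(1))
print("rail",an(r[0],r[1]),"gate",an(g[0],g[3]),"railRR",an(q,r[1]))
W=lambda u,v:plane(ray(f,(u,v),s["tcp_pos"],s["orientation"]),64)[:2].round(1)
print("well",W(319,240),W(387,216),W(401,256),W(333,279))
```

```text
[[ 474.4 -197.8]
 [ 487.6 -302.3]] [[ 450.9    1.4]
 [ 463.5  -99.2]
 [ 462.3  -98.8]
 [ 470.9 -170.9]] [443.4  61.7]
rail 0.1252956610433578 gate 0.115722350431309 railRR 0.12088227822583789
well [551.9 -78.3] [548.3 -24.3] [582.5 -21.5] [586.1 -77.1]
```

The gate is home: its sleeve sits on the stop at about (155,178) in the wrist view, and the bar's angle of 0.116 matches the rail's at 0.121 to 0.125. Next I'll hover over the well.

```bash
python3 -c "
from workcell import robot
s=robot.sense();print(s['tcp_pos'],s['joint_vel'])"
python3 -m creep '{"hand":[0,0,0,0,0,0,0,0],"translation":[[0.005,0.005,0],[0.012,0.01,0],[0.02,0.018,-0.01],[0.027,0.023,-0.03],[0.027,0.023,-0.05],[0.027,0.023,-0.06],[0.027,0.023,-0.06],[0.027,0.023,-0.06]],"turn":[0.06,0.12,0.18,0.25,0.25,0.25,0.25,0.25]}'
python3 - <<'E'
from workcell import robot,grab_frame
import cv2
from h import *
s=robot.sense();print(s["tcp_pos"],s["orientation"],R.from_rotvec(s["orientation"]).as_matrix().round(3),s["clock"])
f=grab_frame("wrist");cv2.imwrite("pics/wrist6.png",f["color"])
a=grab_frame("scene")["color"][130:330,150:400];cv2.imwrite("pics/scene6.png",cv2.resize(a,None,fx=3,fy=3,interpolation=cv2.INTER_CUBIC))
E
```

```text
[540.40448427 -73.37941841 197.06622018] [-2.87097260e-03  2.88743755e-03  4.64459438e-03 -7.16523605e-05
  9.61265708e-04  1.37153740e-03]
clock: 9.0
tcp_pos: [568.8, -50.6, 139.3]
orientation: [0.032, 1.57, -0.033]
wrist_force: [-0.6, -1.0, 0.4]
width: 0.0
[568.84269384 -50.61849545 139.2554507 ] [ 0.0324627   1.56966647 -0.03265757] [[ 0.001  0.041  0.999]
 [-0.     0.999 -0.041]
 [-1.    -0.     0.001]] 9.0
```

View pics/wrist6.png

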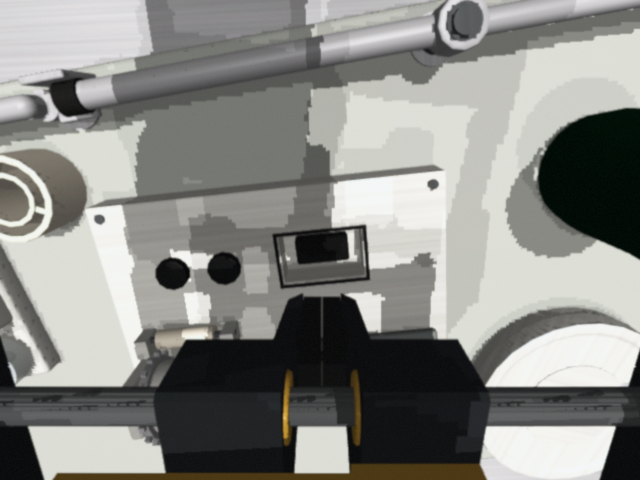

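View pics/scene6.png

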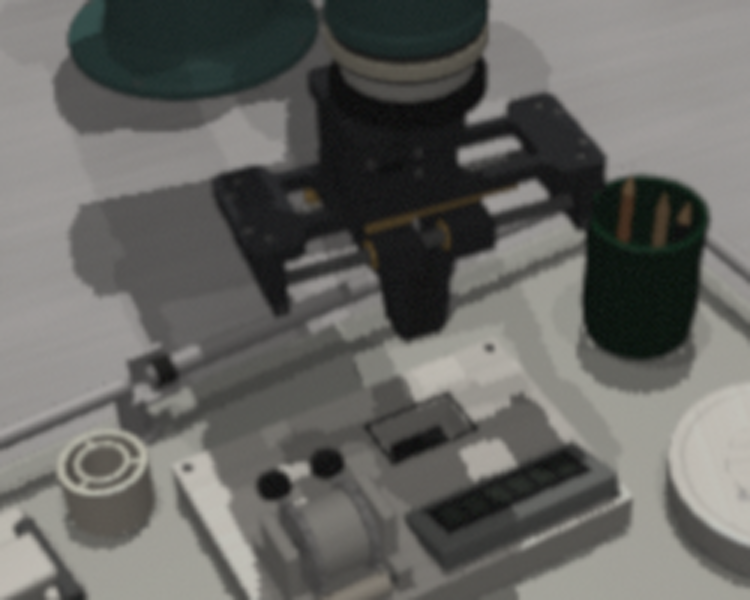

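Run:
```python
import cv2
a=cv2.imread("pics/wrist6.png")[205:305,255:385];cv2.imwrite("pics/w6z.png",cv2.resize(a,None,fx=6,fy=6,interpolation=cv2.INTER_CUBIC))
```

```text
(no output)
```

View pics/w6z.png

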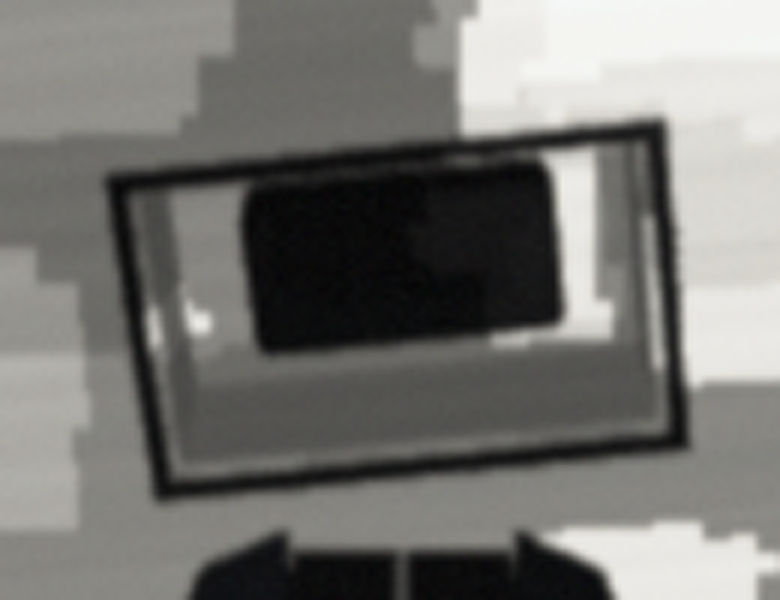

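Run:
```python
from workcell import robot,grab_frame
from h import *
s=robot.sense();f=grab_frame("wrist");print(s["tcp_pos"])
P=lambda u,v,z:plane(ray(f,(255+u/6,205+v/6),s["tcp_pos"],s["orientation"]),z)[:2]
w=np.array([P(*p,64) for p in[(128,188),(645,142),(668,432),(172,480)]]);k=np.array([P(*p,52) for p in[(245,190),(545,165),(562,320),(265,352)]])
print(w.round(1),w.mean(0),k.round(1),k.mean(0))
# project TCP into wrist
T=np.linalg.inv(f["hand_eye"])[:3,3]; print("tcp px",f["cx"]+f["fx"]*T[0]/-T[2], f["cy"]-f["fy"]*T[1]/-T[2])
```

```text
[569.1628321  -50.58061102 139.71830806]
[[558.5 -77. ]
 [555.9 -25.2]
 [587.6 -23. ]
 [590.9 -75. ]] [573.21718871 -50.03988229] [[563.2 -66.3]
 [561.8 -34.6]
 [579.4 -33.1]
 [581.8 -65.3]] [571.54608234 -49.81372103]
tcp px 320.70354206625876 314.0285838760698
```

```bash
python3 -m creep '{"hand":[0,0,0,0,0,0,0,0],"translation":[[0.001,0.0005,-0.02],[0.001,0.0005,-0.04],[0.001,0.0005,-0.055],[0.001,0.0005,-0.065],[0.001,0.0005,-0.07],[0.001,0.0005,-0.074],[0.001,0.0005,-0.078],[0.001,0.0005,-0.081]],"turn":[0,0,0,0,0,0,0,0]}'
python3 - <<'E'
from workcell import robot,grab_frame
import cv2
s=robot.sense();print(s["tcp_pos"],s["wrist_force"],s["wrist_torque"],s["clock"])
cv2.imwrite("pics/wrist7.png",grab_frame("wrist")["color"])
a=grab_frame("scene")["color"][130:330,150:400];cv2.imwrite("pics/scene7.png",cv2.resize(a,None,fx=3,fy=3,interpolation=cv2.INTER_CUBIC))
E
```

```text
clock: 10.15
tcp_pos: [569.8, -49.9, 57.9]
orientation: [0.032, 1.57, -0.032]
wrist_force: [0.2, -0.1, 0.0]
width: 0.7
[569.84890175 -49.88426709  57.88617332] [ 0.18001545 -0.09441727  0.01641053] [0.03560914 0.01540282 0.0125615 ] 10.15
```

View pics/scene7.png

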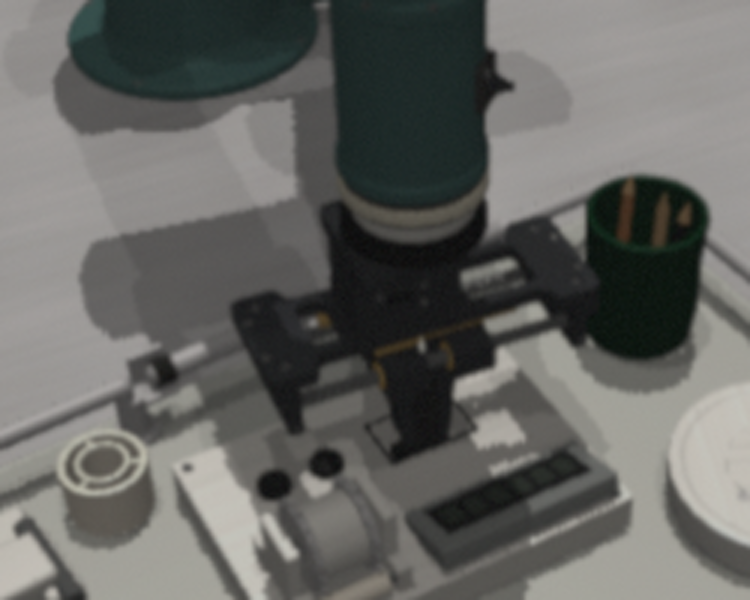

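View pics/wrist7.png

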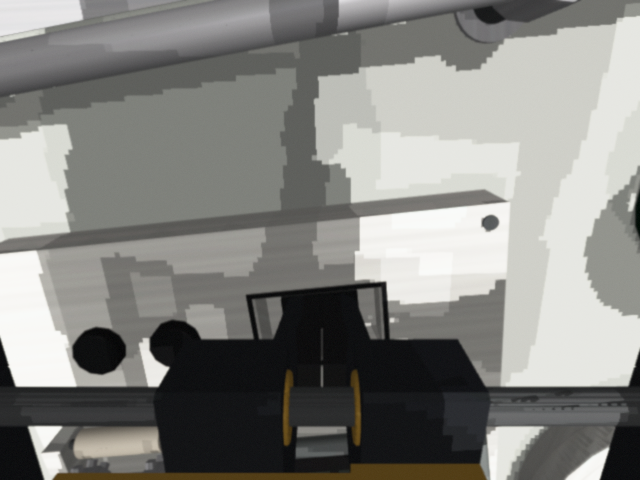

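The tip is in the well at z 58 with no contact force. Now I'll press.

```bash
python3 -m creep '{"hand":[0,0,0,0,0,0,0,0],"translation":[[0,0,-0.002],[0,0,-0.004],[0,0,-0.005],[0,0,-0.006],[0,0,-0.007],[0,0,-0.008],[0,0,-0.008],[0,0,-0.008]],"turn":[0,0,0,0,0,0,0,0]}'
```

```text
clock: 11.25
tcp_pos: [569.5, -49.8, 49.8]
orientation: [0.032, 1.571, -0.032]
wrist_force: [-1.6, -0.3, 2.7]
width: 0.7
```

```bash
python3 -m creep '{"hand":[0,0,0,0,0,0,0,0],"translation":[[0,0,-0.001],[0,0,-0.002],[0,0,-0.003],[0,0,-0.0035],[0,0,-0.004],[0,0,-0.004],[0,0,-0.0045],[0,0,-0.0045]],"turn":[0,0,0,0,0,0,0,0]}'
```

```text
clock: 12.25
tcp_pos: [569.6, -49.9, 47.3]
orientation: [0.032, 1.571, -0.032]
wrist_force: [-9.0, 1.0, 17.7]
width: 0.3
```

It bottomed at z 47.3 with 17.7 N, well above the 4.5 N spring. I'll hold it there, then let it up.

```bash
for i in 1; do python3 -m creep '{"hand":[0,0,0,0,0,0,0,0],"translation":[[0,0,0],[0,0,0],[0,0,0],[0,0,0],[0,0,0],[0,0,0],[0,0,0],[0,0,0]],"turn":[0,0,0,0,0,0,0,0]}'; python3 -m creep '{"hand":[0,0,0,0,0,0,0,0],"translation":[[0,0,0],[0,0,0],[0,0,0],[0,0,0],[0,0,0],[0,0,0],[0,0,0],[0,0,0]],"turn":[0,0,0,0,0,0,0,0]}';done
python3 -c "
from workcell import grab_frame
import cv2
a=grab_frame('scene')['color'][130:330,150:400];cv2.imwrite('pics/scene8.png',cv2.resize(a,None,fx=3,fy=3,interpolation=cv2.INTER_CUBIC))"
```

```text
clock: 13.25
tcp_pos: [569.6, -49.8, 47.2]
orientation: [0.032, 1.571, -0.032]
wrist_force: [-8.1, 0.4, 16.3]
width: 0.3
clock: 14.25
tcp_pos: [569.6, -49.9, 47.2]
orientation: [0.032, 1.571, -0.032]
wrist_force: [-7.7, 0.3, 17.0]
width: 0.3
```

View pics/scene8.png

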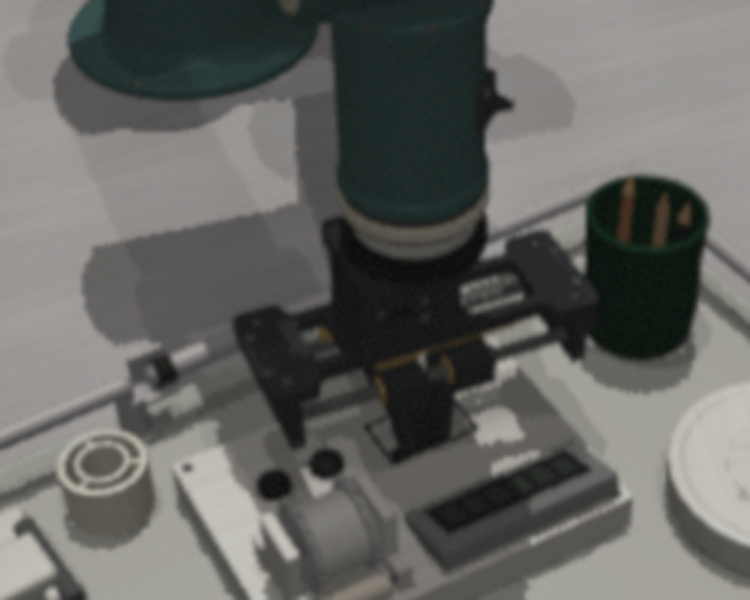

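```bash
python3 -m creep '{"hand":[0,0,0,0,0,0,0,0],"translation":[[0,0,0.005],[0,0,0.012],[0,0,0.025],[0,0,0.045],[0,0,0.075],[0,0,0.11],[0,0,0.14],[0,0,0.15]],"turn":[0,0,0,0,0,0,0,0]}'; python3 -m creep '{"hand":[0,0,0,0,0,0,0,0],"translation":[[0,0,0.01],[0,0,0.03],[-0.02,0,0.05],[-0.05,0,0.05],[-0.07,0,0.05],[-0.07,0,0.05],[-0.07,0,0.05],[-0.07,0,0.05]],"turn":[0,0,0,0,0,0,0,0]}'
python3 - <<'E'
from workcell import robot,grab_frame
import cv2
from h import *
s=robot.sense();print(s["tcp_pos"],s["wrist_force"],s["clock"])
f=grab_frame("wrist");cv2.imwrite("pics/wrist9.png",f["color"])
a=grab_frame("scene")["color"];cv2.imwrite("pics/scene9.png",cv2.resize(a[150:470,70:490],None,fx=1.8,fy=1.8,interpolation=cv2.INTER_CUBIC))
E
```

```text
clock: 15.3
tcp_pos: [571.3, -50.1, 198.9]
orientation: [0.031, 1.565, -0.032]
wrist_force: [0.8, -0.7, 0.6]
width: 0.5
clock: 16.3
tcp_pos: [500.3, -49.9, 245.2]
orientation: [0.032, 1.571, -0.032]
wrist_force: [0.7, -0.3, -0.6]
width: 0.4
[500.27396604 -49.85871597 245.17107722] [ 0.70045594 -0.34985727 -0.58572163] 16.3
```

View pics/wrist9.png

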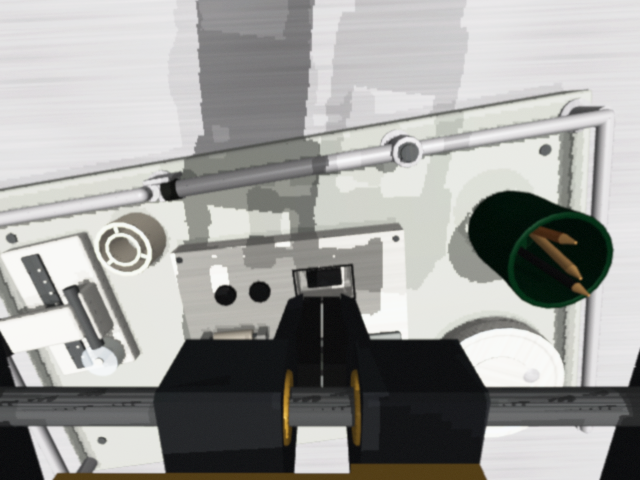

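View pics/scene9.png

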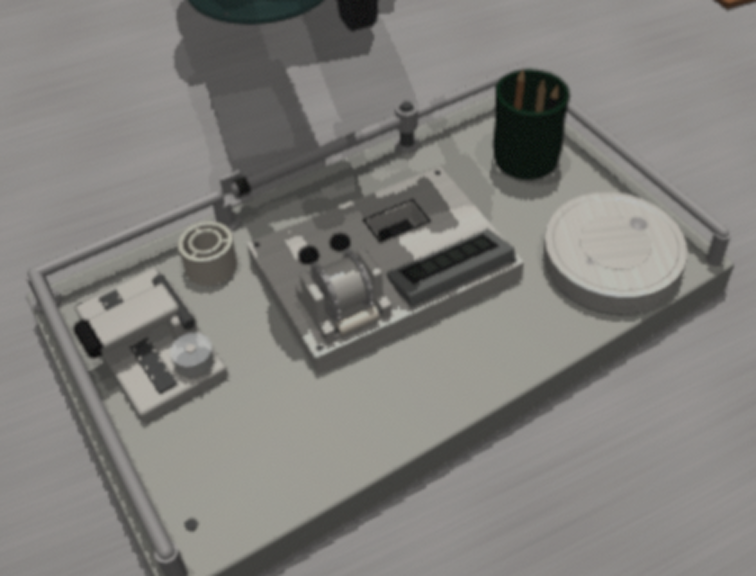

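The wrist view shows the gate in line with the rail from (160,190) to (407,152), with its end on the stop. The scene view shows the raised keys, pot, core and splicer where they were and the key cap visible in the well. The arm is clear, so I'll hand in.

```bash
python3 -c "
from workcell import workorder
print(workorder.hand_in())"
```

```text
the job is handed in; nothing more can be done
None
```

The gate is shut and the counter's reset key was pressed and released. I handed the job in at about 16.4 s of the 54 s allowed; no verdict is reported.

- **Gate:** I pushed it shut with the closed fingertips until it stopped against about 14 N. The last wrist views show its sleeve on the stop. The bar's measured angle was 0.116 rad, against 0.121–0.125 rad for the rail, which is within what I can measure.
- **Reset key:** The tip entered the well with no contact force and met 2.7 N about 2 mm into the travel. It bottomed at z 47.2 mm (47 expected) with 16–18 N. I held it for 2 s and then lifted straight out.
- **Everything else:** The final pictures show the raised keys, splicer, pencil pot and reel core where they stood. That is by eye; I did not re-measure their positions.

**What disagreed or went unchecked:**
- **Well position:** One of five estimates of its centre was off, at x 567 mm against 571–573 mm for the others. I left it out.
- **Side force:** There was 8–9 N sideways along x while the key was down. I took it for friction on the key, but light contact with the well wall isn't ruled out.
- **Key height after release:** I saw the cap in the well but did not measure that it came fully up.

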